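# Load the gas canister into the portable stove, notch up, and clamp it

## Task

The fresh gas canister lies on the worktop with the notch in its collar underneath. Turn it over and load it into the portable stove: lay it in the open bay with its valve end at the regulator and the notch straight up, so that the regulator's lug fits the notch, then press the clamp lever fully down so that it drives the canister home, and let go. Leave the two squeeze bottles and the glass shaker where they stand.

Things in the scene. Friction and masses are not known exactly. Their poses are not given: they have to be found in the camera images.
- canister: White steel gas canister lying on the robot's left, valve end to the right (towards world -y), notch and paper label facing straight down: a cylinder 66 mm in diameter, straight-sided for 168 mm, 0.24 to 0.35 kg, centre of mass at mid length, low dome, steel collar ring. Origin: centre of its foot; z along its axis to the valve end; x from the axis to the notch side. It hardly rolls.
- canister_valve (a point): Centre of the rim of the canister's collar (valve end), on its axis, 186 mm from the foot; axes as the canister. The collar is 44 mm in outer and 36 mm in inner diameter and stands 10 mm above the dome (176 mm). The worktop round the canister and from it to the stove is clear; at the front edge a white tub (68 mm high) and a tape roll lie out of the way.
- collar_notch (a point): Middle of the notch at the collar's rim, 20 mm from the axis towards canister x: one gap in the collar ring, 16 mm wide and as deep as the collar (10 mm).
- stove: Portable one-burner steel stove, 280 x 280 mm, fixed. Origin: centre of its underside; z up; y towards its regulator end (black control knob); x towards the burner, away from the robot. Yaw within 0.18 rad of the world axes. Burner box: x -27 to 140 mm, 74 mm high, pan supports 97 mm. The open canister bay is the side nearest the robot, x -140 to -27 mm; base plate 14 mm high, near lip 21 mm.
- bay_start (a point): Where the centre of the collar's rim belongs when the canister is laid in the bay, lever up (stove x -85, y 86, z 48 mm; +-5 mm along y). The canister then lies on two 45 degree rails, axis along stove y, valve end to +y, its axis 48 mm above the worktop; beside it 24 mm (burner side) and 17 mm (near side; open above the 21 mm lip) are free for fingers down to 25 mm above the worktop.
- stove_port (a point): Centre of the regulator's face, on the axis of the bay (stove x -85, y 100, z 48 mm); axes as the stove. The steel regulator block behind it runs to y 140 mm and is 58 mm high, with a 30 mm wide housing on it, 68 mm high. Clamped home, the collar's rim is within about 2 mm of this face.
- lug_tip (a point): Tip of the lug: a bar 7 mm wide, 61 to 73 mm above the worktop, that stands out 8 mm from the regulator's face (to stove y 92 mm) right above the axis. It enters the notch as the lever pushes the canister along +y. With the notch more than about 13 degrees from straight up the collar stops on the lug and the lever cannot go down.
- stove_lever (a joint): Clamp lever at the -y end of the bay: 0 = up (open), 0.5 rad = fully down at its stop; starts at 0 to 0.06, stays where left. Axis along stove x at y -116, z 84 mm, held by two brackets 92 mm high. Its foot, at axis height, bounds the bay at y -106 mm (up) and moves to y -88 mm (down), pushing the canister's foot. Takes about 2 N at the pad, about 4 N with the canister.
- lever_pad (a point): Centre of the upper side of the lever's black pad (36 x 30 mm), 68 mm from the lever's axis towards stove -y; about 111 mm above the worktop with the lever up, 78 mm fully down. Press it downward.
- mustard_a: Yellow squeeze bottle, 56 x 72 x 199 mm, standing upright behind the canister. Origin: centre of its foot. Bystander. Wire shelves hang above the back of the worktop: 0.40 m up for x over 0.62 m and y over 0.15 m, 0.58 m up everywhere for x over 0.59 m.
- mustard_b: Yellow squeeze bottle, 56 x 72 x 199 mm, standing upright to the right of the other one. Origin: centre of its foot. Bystander.
- salt_shaker: Small glass shaker with a steel cap, 45 mm across, 87 mm high, standing upright behind the stove's left end. Origin: centre of its foot. Bystander.

How it is judged:
At the end, for the whole second after the job is handed in: The clamp lever is down (more than 0.44 of its 0.5 rad); the canister lies in the bay at rest, its collar rim within 6 mm of the regulator's face and within 6 mm of the port's axis, its axis within 0.06 rad of the bay's, its notch within 0.28 rad of straight up (value of joint stove_lever above 0.44 rad and y of canister_valve in the frame of stove_port between -0.006 and 0.004 m and x of canister_valve in the frame of stove_port between -0.006 and 0.006 m and z of canister_valve in the frame of stove_port between -0.006 and 0.006 m and angle between canister's own x axis and vertical below 0.28 rad and angle between the z axis of canister and the y axis of stove, either way round below 0.06 rad and linear speed of canister below 0.02 m/s); the robot touches nothing.
It fails at once if a squeeze bottle or the glass shaker is moved by more than 30 mm (distance of any of mustard_a, mustard_b, salt_shaker from where it was at the start of the episode above 0.03 m).
It also fails if it takes over 67 s, if anything falls off the work surface, if the arm or the gripper's body presses on something with over 40 N, if the wrist force passes 120 N, or if a joint passes its speed limit or range.

## Robot

A 7-joint arm with a two-finger parallel gripper is mounted at the origin on a cart in front of the work surface, level with it; the furniture and walls round the work are solid. World frame = base frame: x ahead of the robot, y to its left, z up, the work surface at z = 0. Lengths are in m, angles in rad, forces in N, time in s.
With the tool pointing down it reaches from about 0.425 to 0.875 m from the base axis. Payload 4.7 kg.
Tool frame: the origin (TCP) lies midway between the tips of the shut fingers; the grasp point (between the pads) lies 19 mm behind it; z points along the fingers, y is the line along which they close (so a half turn about z gives the same grasp; the last joint's range is limited). The gripper opens to 87 mm and grips with 3 to 60 N. Pads are 19 mm wide; open, the fingers measure 117 mm over their backs; the gripper's body (75 mm by 190 mm) begins 51 mm behind the grasp point.
Start: joints at [-1.144, 0.321, -0.07, 1.45, 0.023, 1.371, -0.057], TCP at [0.261, 0.595, 0.223] pointing down, gripper open.
Joint ranges: [-2.86, 2.86], [-0.3, 2.09], [-1.38, 1.24], [0.06, 2.45], [-1.56, 4.7], [0.09, 2.05], [-2.69, 2.69]. Speed limits (rad/s): [2.57, 2.57, 3.14, 3.14, 3.14, 3.14, 3.14].

## Interface

Orientations are given as a rotation vector (axis times angle).
In Python, from bench import ctrl gives the robot as it stands. The module is installed in compiled form; this text tells all that it offers.
- The arm moves only by the shell command python3 -m handwheel 'ROWS' [FORCE]. ROWS is JSON, a list of rows, each a list of 7 numbers: the finger opening in m, from 0 to 0.087, then the shift along the tool's x, y, z in m, then the turn, a rotation vector about the tool's x, y, z in degrees. A call has 1 to 12 rows; each row shifts and turns the commanded pose from where the row before left it, along the tool's axes as they then stand; what a row does not reach is not made up. A row lasts 1/8 s, in which the tool goes at most 62.5 mm and 10.7 degrees, less where a joint would pass 70% of its speed; a pose out of reach is approached as far as the arm can. A call is refused whole if a number of a shift passes 0.0625 or a number of a turn 10.7, either way. A call with a gripper value outside its range is refused whole. The fingers move at their own pace and stop on an object; FORCE is the grip in N (left out, the last holds). Time passes only in rows, so rows that do not move let the fingers close. It gives the time, the measured TCP pose, the force, the opening and the grip force at its end, in the units of the state.
- ctrl.get_state(): the state, without advancing time (a new reading comes with each control period).
- ctrl.get_image(name): name is "side" or "top" or "wrist"; returns (picture, depth): 384x512x3 uint8, blue, green, red; 384x512 float32, m along the optical axis (not along the pixel's ray), 0 where there is no reading.
- ctrl.camera_info(name): a dict with "intrinsics" (3x3 intrinsics, pixels), "D" ([k1, k2, p1, p2, k3] as OpenCV has them; the pictures are not rectified), "R" (3x3) and "t" (3): a world point X has camera coordinates R X + t. Camera axes: x right, y down, z forward; pixel columns grow to the right and rows downward; lengths in m; the calibration is good to about 2 mm. A picture is of the moment at which its call begins: read the wrist's pose just before it. camera_info takes no time and is no camera call; for the wrist camera it gives the pose at the moment of the call.
- ctrl.close_job(): hands the job in; it is judged then, once.
The state is a dict: "time": time; "joint_positions": joint angles; "qd": joint speeds; "joint_torque": joint torques, N m; "position": TCP position; "tool_rot": TCP orientation; "ft_force": force on the tool from outside, world axes, zero at the start; "torque": the same for the moment, N m; "grip_width": opening from 0.0 (shut) to 1.0 (fully open); "grip_force": force on a finger pad.
Only numpy, scipy, OpenCV 4.12 (cv2) and the standard library are available. Lean on these libraries where they do the work, as an engineer would, in place of code of your own. Each camera call takes 0.05 s, during which the arm holds its last target. There are 200 camera calls.

## Working session

There is one attempt and no reset: what is moved stays moved. The work goes in short steps, Python scripts to look and compute and a shell command to move; the robot and the scene stay as the last step left them, time stands still between calls to the robot, and variables do not carry over. Pictures are saved under pics/ and viewed, at most 10 in all, crops included, and the job is handed in when it is done.

```bash
mkdir -p pics; ls; python3 - <<'E'
from bench import ctrl
import cv2, numpy as np
s=ctrl.get_state()
print({k:np.round(v,3).tolist() for k,v in s.items()})
for n in ("top","side"):
    im,d=ctrl.get_image(n); c=ctrl.camera_info(n)
    np.savez(f"{n}0.npz",im=im,d=d,K=c["intrinsics"],D=c["D"],R=c["R"],t=c["t"])
    cv2.imwrite(f"pics/{n}0.png",im)
    print(n,np.round(c["R"],3).tolist(),np.round(c["t"],3),np.round(c["intrinsics"],1).tolist(),(d>0).mean())
E
```

```text
pics
{'time': 0.0, 'joint_positions': [-1.144, 0.322, -0.07, 1.452, 0.023, 1.371, -0.057], 'qd': [0.001, -0.0, 0.0, -0.001, -0.0, 0.0, 0.001], 'joint_torque': [0.0, -49.129, -0.404, -31.253, -0.064, 0.043, 0.0], 'position': [0.261, 0.595, 0.221], 'tool_rot': [-0.644, -3.075, 0.003], 'ft_force': [0.434, -0.109, 0.119], 'torque': [0.042, 0.032, 0.036], 'grip_force': 0.0, 'grip_width': 0.998}
top [[0.003, -1.0, -0.029], [-0.996, -0.001, -0.086], [0.086, 0.029, -0.996]] [-0.086  0.567  0.944] [[351.0, 0.0, 257.4], [0.0, 351.0, 195.7], [0.0, 0.0, 1.0]] 0.9961700439453125
side [[-0.923, -0.384, -0.013], [-0.315, 0.775, -0.549], [0.221, -0.502, -0.836]] [0.498 0.3   1.077] [[430.4, 0.0, 260.1], [0.0, 430.4, 195.5], [0.0, 0.0, 1.0]] 0.9958038330078125
```

View pics/top0.png

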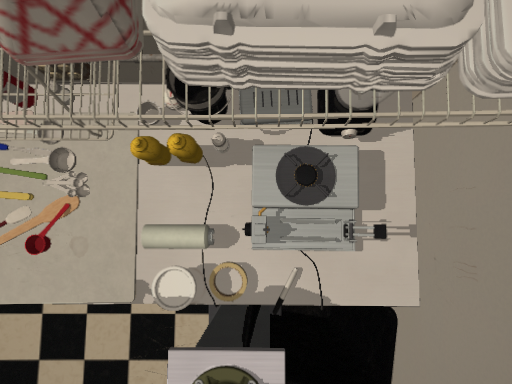

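View pics/side0.png

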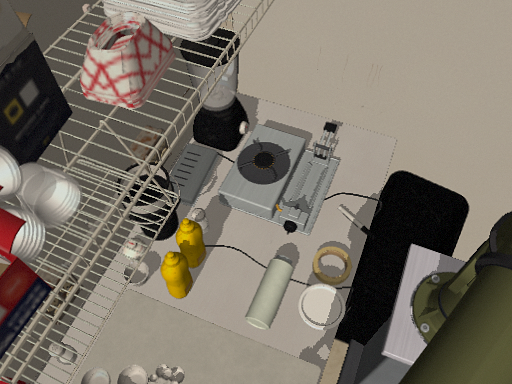

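The top view shows the canister at px (143–212, 236) with its collar to the right. The stove is at (252–358, 145–250), with the knob at (248, 229) and the lever pad at (380, 231). The bottles are at (150, 150) and (184, 148), and the shaker at (219, 139). Next I measure from the depth image.

```bash
cat > h.py <<'E'
import numpy as np, cv2
from bench import ctrl
def grab(n,save=None):
    c=ctrl.camera_info(n); im,d=ctrl.get_image(n)
    if save: cv2.imwrite(f"pics/{save}.png",im)
    return im,d,c["intrinsics"],c["D"],c["R"],c["t"]
def cloud(d,K,D,R,t):
    h,w=d.shape; u,v=np.meshgrid(np.arange(w),np.arange(h))
    n=cv2.undistortPoints(np.stack([u,v],-1).reshape(-1,1,2).astype(float),np.array(K,float),np.array(D,float)).reshape(h,w,2)
    P=np.dstack([n*d[...,None],d])
    return (P-np.array(t))@np.array(R)   # world, h x w x 3
def proj(X,K,D,R,t):
    return cv2.projectPoints(np.atleast_2d(X).astype(float),np.array(R,float),np.array(t,float),np.array(K,float),np.array(D,float))[0].reshape(-1,2)
E
python3 - <<'E'
from h import *
for n in("top","side"):
    z=np.load(n+"0.npz"); W=cloud(z["d"],z["K"],z["D"],z["R"],z["t"]); ok=z["d"]>0
    x,y,h=W[...,0],W[...,1],W[...,2]
    print(n,"table z",np.median(h[ok&(x>.45)&(x<.55)&(y>.02)&(y<.06)&(abs(h)<.02)]))
    can=ok&(h>.03)&(h<.08)&(x>.35)&(x<.55)&(y>.08)&(y<.42)
    nn,l=cv2.connectedComponents(can.astype(np.uint8))
    for i in range(1,nn):
        m=l==i
        if m.sum()<150: continue
        P=W[m]; r=cv2.minAreaRect(P[:,:2].astype(np.float32)*1000)
        print(" can?",m.sum(),np.round(r[0],1),np.round(r[1],1),round(r[2],2),"top z",np.percentile(P[:,2],97))
        if len(P)>700 or 1:
            T=P[P[:,2]>.055]
            if len(T)>50:
                print("   ridge fit x=a*y+b",np.polyfit(T[:,1],T[:,0],1),T[:,1].min(),T[:,1].max())
    bx=ok&(abs(h-.074)<.006)&(y<0.1)&(y>-.5)&(x>.4)&(x<.9)
    nn,l,st,_=cv2.connectedComponentsWithStats(bx.astype(np.uint8)); i=1+st[1:,4].argmax()
    P=W[l==i]; r=cv2.minAreaRect(P[:,:2].astype(np.float32)*1000); print(" burner box",r,np.median(P[:,2]))
    for nm,xr,yr,zr in(("bottles",(.55,.75),(.1,.45),(.03,.25)),("shaker",(.6,.8),(.02,.15),(.03,.1))):
        m=ok&(x>xr[0])&(x<xr[1])&(y>yr[0])&(y<yr[1])&(h>zr[0])&(h<zr[1]); 
        if m.sum(): print(" ",nm,m.sum(),np.percentile(W[m],[2,98],axis=0).round(3).tolist())
z=np.load("top0.npz")
im=z["im"][120:262,130:420]; cv2.imwrite("pics/crop1.png",cv2.resize(im,None,fx=2.7,fy=2.7,interpolation=cv2.INTER_CUBIC))
E
```

```text
top table z 2.841941831500325e-05
 can? 1273 [456.9 150.9] [ 64.8 141.7] 0.11 top z 0.06728533715414137
   ridge fit x=a*y+b [0.00842516 0.45636911] 0.08002284153133417 0.22166871410224945
 can? 361 [366.9 129.5] [99.  32.2] 89.09 top z 0.07027104634230177
   ridge fit x=a*y+b [-0.01349402  0.36573113] 0.08021284055655525 0.17918883182864181
 burner box ((616.1951904296875, -210.24205017089844), (278.02618408203125, 164.643310546875), 89.72193908691406) 0.07395314628158774
  bottles 1267 [[0.58, 0.102, 0.031], [0.704, 0.446, 0.196]]
  shaker 263 [[0.661, 0.02, 0.031], [0.782, 0.121, 0.097]]
side table z -0.0008890688371312545
 can? 1498 [454.7 151.4] [142.7  65.6] 89.95 top z 0.06691687518068963
   ridge fit x=a*y+b [0.00529037 0.45269262] 0.08015520716341118 0.22273145906296068
 can? 378 [365.6 132.7] [97.2 31.1] 89.85 top z 0.07055192598338464
   ridge fit x=a*y+b [0.00443446 0.36225212] 0.08416851507269538 0.18133083847556708
 burner box ((613.5032348632812, -208.33023071289062), (282.9315185546875, 166.906494140625), 89.29142761230469) 0.0739399061431019
  bottles 1970 [[0.607, 0.103, 0.031], [0.7, 0.435, 0.194]]
  shaker 676 [[0.659, 0.022, 0.032], [0.796, 0.141, 0.098]]
```

View pics/crop1.png

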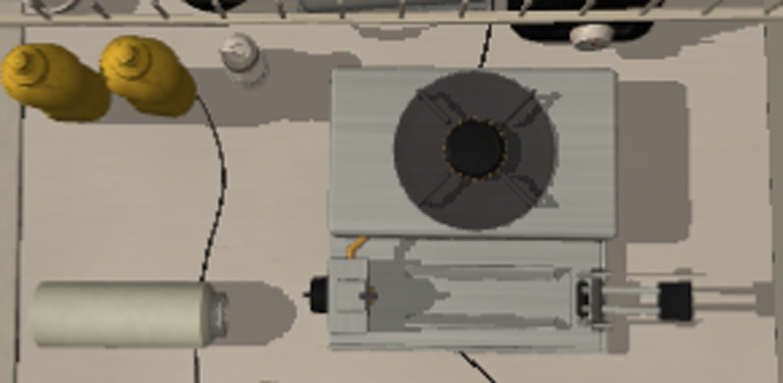

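The crop shows the bay at (400–600, 265–330) with the lug at (370, 296), the lever brackets at (590, 300) and the lever pad at (675, 300). The pan support arms lie on the diagonals. Next come the canister's end positions and the bay line.

```bash
python3 - <<'E'
from h import *
for n in("top","side"):
    z=np.load(n+"0.npz"); W=cloud(z["d"],z["K"],z["D"],z["R"],z["t"]); ok=z["d"]>0
    x,y,h=W[...,0],W[...,1],W[...,2]
    m=ok&(h>.03)&(h<.08)&(x>.415)&(x<.495)&(y>-.02)&(y<.42)
    T=W[m&(h>.06)]; C=W[m]; 
    print(n,"body y",T[:,1].min(),T[:,1].max(),"all y",C[:,1].min(),C[:,1].max(),"x",np.polyfit(T[:,1]-.15,T[:,0],1),"x ext",np.percentile(C[:,0],[1,99]))
    # stove features: edges of box along y direction per-row, inner edge
    b=ok&(abs(h-.074)<.004)&(x>.5)&(x<.75)&(y<-.05)&(y>-.38)
    for y0 in(-.32,-.26,-.2,-.14,-.09):
        s=W[b&(abs(y-y0)<.008)]; print("  box x ext",y0,np.percentile(s[:,0],[0.5,99.5]).round(4))
    for nm,zr,xr,yr in(("housing",(.06,.075),(.43,.515),(-.16,-.05)),("pad",(.1,.125),(.42,.53),(-.44,-.36)),("brackets",(.085,.1),(.42,.53),(-.36,-.29)),("lip",(.017,.025),(.40,.44),(-.36,-.06))):
        s=W[ok&(x>xr[0])&(x<xr[1])&(y>yr[0])&(y<yr[1])&(h>zr[0])&(h<zr[1])]
        if len(s)>3: print("  ",nm,len(s),np.percentile(s,[1,50,99],axis=0).round(4).tolist())
E
```

```text
top body y 0.04621225158497831 0.2210502360758007 all y 0.03497822437996979 0.22166871410224945 x [0.00170524 0.45809439] x ext [0.42553395 0.48932018]
  box x ext -0.32 [0.5343 0.7393]
  box x ext -0.26 [0.5341 0.6977]
  box x ext -0.2 [0.5366 0.6979]
  box x ext -0.14 [0.5365 0.6978]
  box x ext -0.09 [0.5365 0.6983]
   housing 158 [[0.4479, -0.1152, 0.0602], [0.4767, -0.0932, 0.0673], [0.5066, -0.0747, 0.0744]]
   pad 204 [[0.4562, -0.4005, 0.1003], [0.4735, -0.3863, 0.1071], [0.4906, -0.3665, 0.1138]]
   brackets 166 [[0.4478, -0.3584, 0.0857], [0.4753, -0.3299, 0.0903], [0.503, -0.3183, 0.0989]]
   lip 211 [[0.4203, -0.3462, 0.0171], [0.4233, -0.2174, 0.0202], [0.4394, -0.0762, 0.0243]]
side body y 0.04956223492034621 0.22273145906296068 all y 0.03576890774472341 0.22273145906296068 x [-1.66382359e-04  4.53978160e-01] x ext [0.42244666 0.48577923]
  box x ext -0.32 [0.5307 0.7451]
  box x ext -0.26 [0.5328 0.6941]
  box x ext -0.2 [0.5326 0.6954]
  box x ext -0.14 [0.5335 0.695 ]
  box x ext -0.09 [0.5338 0.6958]
   housing 154 [[0.4442, -0.111, 0.0601], [0.4731, -0.0888, 0.0664], [0.5072, -0.0714, 0.0746]]
   pad 122 [[0.4555, -0.4013, 0.1005], [0.4726, -0.3836, 0.1073], [0.4901, -0.3614, 0.113]]
   brackets 113 [[0.4461, -0.3573, 0.0852], [0.4746, -0.326, 0.0899], [0.5024, -0.3148, 0.0989]]
   lip 175 [[0.4187, -0.3457, 0.017], [0.4222, -0.2092, 0.0198], [0.4386, -0.0676, 0.024]]
```

```bash
cat >> h.py <<'E'
from scipy.spatial.transform import Rotation as Ro, Slerp
def lean(a,yaw=0):
    """tool closing along x, leaning a deg: a>0 points toward +y; yaw deg about world z"""
    a=np.deg2rad(a); s,c=np.sin(a),np.cos(a)
    R=np.array([[0,1,0],[c,0,s],[s,0,-c]])   # columns x,y,z
    return Ro.from_euler('z',yaw,degrees=True)*Ro.from_matrix(R)
def tcp(g,R): return np.array(g)+0.019*R.apply([0,0,1])   # from grasp point
def plan(wps,start=None):
    """wps: (grasp point, Ro, rows). prints rounded rows, chained on rounding"""
    if start is None:
        s=ctrl.get_state(); start=(np.array(s["position"]),Ro.from_rotvec(s["tool_rot"]))
    p,R=start
    for g,T,n in wps:
        t=tcp(g,T); p0=p; sl=Slerp([0,1],Ro.concatenate([R,T]))
        out=[]
        for k in range(1,n+1):
            q=p0+(t-p0)*k/n; Rk=sl(k/n)
            sh=np.round(R.inv().apply(q-p),4); tu=np.round((R.inv()*Rk).as_rotvec(degrees=True),1)
            out.append(sh.tolist()+tu.tolist()); p=p+R.apply(sh); R=R*Ro.from_rotvec(tu,degrees=True)
        print(f"-> {n} rows, end err mm {np.round((p-t)*1000,1)}"); [print("  ",o) for o in out]
    return p,R
def st():
    s=ctrl.get_state(); R=Ro.from_rotvec(s["tool_rot"]); p=np.array(s["position"])
    print("t",round(s["time"],2),"grasp",(p-.019*R.apply([0,0,1])).round(4),"z",R.apply([0,0,1]).round(3),"y",R.apply([0,1,0]).round(3),"q",np.round(s["joint_positions"],2),"F",np.round(s["ft_force"],1),"grip",round(s["grip_width"]*.087,4),round(s["grip_force"],1))
E
python3 - <<'E'
from h import *
L=lean(20)
a=plan([((.456,.095,.15),L,11)])
plan([((.456,.095,.036),L,3)],a)
E
```

```text
-> 11 rows, end err mm [ 0. -0. -0.]
   [-0.0343, -0.034, 0.0082, -1.1, 1.6, 6.0]
   [-0.0378, -0.0303, 0.0066, -1.0, 1.6, 5.9]
   [-0.0409, -0.0263, 0.0049, -1.1, 1.6, 6.0]
   [-0.0436, -0.022, 0.0034, -1.0, 1.7, 6.0]
   [-0.0457, -0.0174, 0.0016, -1.1, 1.6, 5.9]
   [-0.0473, -0.0126, 0.0001, -1.1, 1.6, 6.0]
   [-0.0483, -0.0076, -0.0015, -1.0, 1.6, 6.0]
   [-0.0488, -0.0024, -0.0029, -1.1, 1.6, 5.9]
   [-0.0486, 0.0026, -0.0042, -1.0, 1.6, 6.0]
   [-0.048, 0.0078, -0.0056, -1.1, 1.6, 6.0]
   [-0.0468, 0.0129, -0.0066, -1.0, 1.7, 5.9]
-> 3 rows, end err mm [-0.  0. -0.]
   [-0.013, 0.0, 0.0357, -0.0, -0.0, 0.0]
   [-0.013, 0.0, 0.0357, -0.0, -0.0, 0.0]
   [-0.013, 0.0, 0.0357, -0.0, -0.0, 0.0]
```

```bash
python3 -m handwheel '[[0.087,-0.034,-0.034,0.008,-1.1,1.6,6],[0.087,-0.038,-0.03,0.007,-1,1.6,5.9],[0.087,-0.041,-0.026,0.005,-1.1,1.6,6],[0.087,-0.044,-0.022,0.003,-1,1.7,6],[0.087,-0.046,-0.017,0.002,-1.1,1.6,5.9],[0.087,-0.047,-0.013,0,-1.1,1.6,6],[0.087,-0.048,-0.008,-0.001,-1,1.6,6],[0.087,-0.049,-0.002,-0.003,-1.1,1.6,5.9],[0.087,-0.049,0.003,-0.004,-1,1.6,6],[0.087,-0.048,0.008,-0.006,-1.1,1.6,6],[0.087,-0.047,0.013,-0.007,-1,1.7,5.9],[0.087,0,0,0,0,0,0]]' 40
python3 - <<'E'
from h import *
st(); plan([((.456,.095,.036),lean(20),3)])
grab("wrist","w1")
E
```

```text
time: 1.6
position: [0.4583, 0.0972, 0.1313]
tool_rot: [-2.04, -2.023, -0.359]
ft_force: [-0.1, 0.1, -0.1]
grip_width: 1.0
grip_force: 0.0
t 1.6 grasp [0.4583 0.0907 0.1491] z [ 0.002  0.343 -0.939] y [ 1.    -0.008 -0.001] q [-0.51 -0.01  0.52  2.06 -0.39  1.12  0.18] F [-0.1  0.1 -0.1] grip 0.087 0.0
-> 3 rows, end err mm [ 0. -0.  0.]
   [-0.0116, -0.0007, 0.0359, 0.0, -0.0, -0.2]
   [-0.0116, -0.0008, 0.0359, 0.1, -0.0, -0.1]
   [-0.0116, -0.0007, 0.0359, -0.0, -0.0, -0.2]
```

View pics/w1.png

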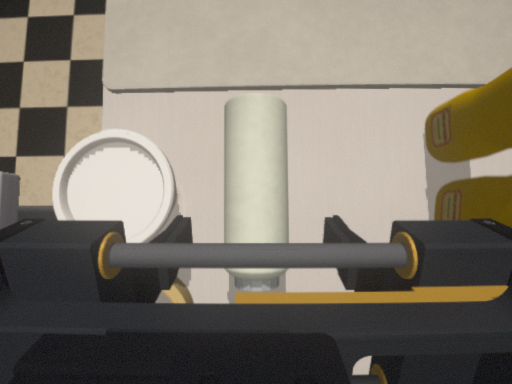

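```bash
python3 - <<'E'
from h import *
im,d,*c=grab("wrist"); W=cloud(d,*c); ok=d>0
x,y,h=W[...,0],W[...,1],W[...,2]
m=ok&(h>.03)&(h<.08)&(x>.41)&(x<.5)&(y>-.02)&(y<.3)
C=W[m]
for y0 in np.arange(0.03,.24,.02):
    s=C[abs(C[:,1]-y0)<.004]
    if len(s)>20:
        A=np.c_[2*s[:,0],2*s[:,2],np.ones(len(s))]; b=(s[:,0]**2+s[:,2]**2); q=np.linalg.lstsq(A,b,rcond=None)[0]
        print(round(y0,3),len(s),"axis x,z",q[:2].round(4),"r",np.sqrt(q[2]+q[0]**2+q[1]**2).round(4))
print("y ext",np.percentile(C[:,1],[.2,99.8]))
E
```

```text
0.05 334 axis x,z [0.458  0.0369] r 0.0275
0.09 568 axis x,z [0.4579 0.0335] r 0.0325
0.11 575 axis x,z [0.458  0.0334] r 0.0326
0.13 544 axis x,z [0.458  0.0336] r 0.0325
0.15 520 axis x,z [0.4581 0.0336] r 0.0325
0.17 528 axis x,z [0.4582 0.0334] r 0.0326
0.19 511 axis x,z [0.4582 0.0332] r 0.0327
0.21 502 axis x,z [0.4583 0.0335] r 0.0326
y ext [0.03614649 0.22014391]
```

The canister lies centred between the fingers (px 225–288, 95–275) with its axis at x = 0.458. I'll go down and grip it.

```bash
python3 -m handwheel '[[0.087,-0.013,0,0.0355,0,0,0],[0.087,-0.013,0,0.0355,0,0,-0.4],[0.087,-0.013,0,0.0355,0,0,0],[0.087,0,0,0,0,0,0],[0.05,0,0,0,0,0,0],[0.05,0,0,0,0,0,0],[0.05,0,0,0,0,0,0],[0.05,0,0,0,0,0,0],[0.05,0,0,0,0,0,0],[0.05,0,0,0,0,0,0]]' 40
python3 - <<'E'
from h import *
st()
E
```

```text
time: 2.95
position: [0.4585, 0.1023, 0.0201]
tool_rot: [-2.022, -2.038, -0.365]
ft_force: [-0.2, -0.7, 8.2]
grip_width: 0.746
grip_force: 40.0
t 2.95 grasp [0.4585 0.0957 0.038 ] z [ 0.001  0.346 -0.938] y [1.    0.007 0.004] q [-0.48  0.18  0.52  2.16 -0.56  0.92  0.4 ] F [-0.2 -0.7  8.2] grip 0.0649 40.0
```

```bash
python3 - <<'E'
from h import *
a=plan([((.458,.1,.19),lean(20),4),((.458,.11,.19),lean(-70),10)])
E
```

```text
-> 4 rows, end err mm [ 0. -0. -0.]
   [0.0141, 0.0, -0.0353, 0.0, -0.1, 0.1]
   [0.0141, 0.0, -0.0353, 0.0, -0.0, 0.1]
   [0.014, 0.0, -0.0354, 0.1, -0.1, 0.1]
   [0.014, -0.0001, -0.0353, -0.0, -0.0, 0.2]
-> 10 rows, end err mm [ 0. -0.  0.]
   [-0.001, -0.0, -0.0016, -0.0, -9.0, -0.0]
   [-0.0011, -0.0, -0.0014, -0.0, -9.0, -0.0]
   [-0.0014, -0.0, -0.0011, -0.0, -9.0, 0.0]
   [-0.0016, -0.0, -0.001, -0.0, -9.0, 0.0]
   [-0.0017, -0.0, -0.0007, -0.0, -9.0, 0.0]
   [-0.0018, -0.0, -0.0004, -0.0, -9.0, 0.0]
   [-0.0018, -0.0, -0.0002, -0.0, -9.0, 0.0]
   [-0.0018, -0.0, 0.0002, -0.0, -9.0, 0.0]
   [-0.0018, -0.0, 0.0004, -0.0, -9.0, 0.0]
   [-0.0017, -0.0, 0.0007, -0.0, -9.0, 0.0]
```

```bash
python3 -m handwheel '[[0.05,0.014,0,-0.0353,0,0,0.2],[0.05,0.014,0,-0.0353,0,0,0.2],[0.05,0.014,0,-0.0353,0,0,0.1],[0.05,0.014,0,-0.0353,0,0,0],[0.05,-0.001,0,-0.0015,0,-9,0],[0.05,-0.001,0,-0.0015,0,-9,0],[0.05,-0.0015,0,-0.001,0,-9,0],[0.05,-0.0015,0,-0.001,0,-9,0],[0.05,0,0,0,0,0,0]]'
python3 - <<'E'
from h import *
st()
E
```

```text
time: 4.08
position: [0.4564, 0.1034, 0.1736]
tool_rot: [2.068, 2.081, -0.291]
ft_force: [-0.6, 0.6, -3.3]
grip_width: 0.749
grip_force: 40.0
t 4.08 grasp [0.4564 0.1086 0.1919] z [-0.002 -0.273 -0.962] y [ 1.     0.006 -0.003] q [-0.72  0.04  0.26  1.91  0.24  1.33 -0.53] F [-0.6  0.6 -3.3] grip 0.0652 40.0
```

```bash
python3 -m handwheel '[[0.05,-0.0017,0,-0.0007,0,-9,0],[0.05,-0.0018,0,-0.0004,0,-9,0],[0.05,-0.0018,0,-0.0002,0,-9,0],[0.05,-0.0018,0,0.0002,0,-9,0],[0.05,-0.0018,0,0.0004,0,-9,0],[0.05,-0.0017,0,0.0007,0,-9,0],[0.05,0,0,0,0,0,0],[0.05,0,0,0,0,0,0]]'
python3 - <<'E'
from h import *
st()
im,d,*c=grab("side","s1"); W=cloud(d,*c); ok=d>0
x,y,h=W[...,0],W[...,1],W[...,2]
m=ok&(x>.415)&(x<.5)&(y>0.06)&(y<.16)&(h>.08)&(h<.14)
P=W[m]; print(len(P),np.percentile(P,[2,50,98],axis=0).round(3))
m=ok&(x>.415)&(x<.5)&(y>0.06)&(y<.16)&(h>.02); print(np.percentile(W[m][:,2],[.2,1,99,99.8]))
E
```

```text
time: 5.08
position: [0.458, 0.0905, 0.1825]
tool_rot: [1.469, 1.464, -1.022]
ft_force: [-0.0, -0.4, -2.6]
grip_width: 0.745
grip_force: 40.0
t 5.08 grasp [0.458  0.1083 0.1891] z [-0.003 -0.937 -0.348] y [ 1.    -0.004  0.   ] q [-0.96  0.56  0.2   1.74  0.69  1.8  -0.94] F [-0.  -0.4 -2.6] grip 0.0648 40.0
15 [[0.433 0.122 0.121]
 [0.471 0.129 0.132]
 [0.484 0.134 0.138]]
[0.12774308 0.13769231 0.25015265 0.25094242]
```

View pics/s1.png

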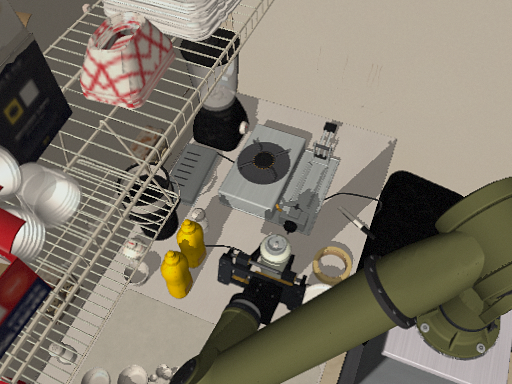

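The canister is held upright at px (273, 250), rim up. I'll lower it to contact.

```bash
python3 -m handwheel '[[0.05,0.019,0,0.007,0,-0.2,0],[0.05,0.019,0,0.007,0,-0.2,0],[0.05,0.019,0,0.0065,0,0,0],[0.05,0,0,0,0,0,0],[0.05,0.001,0,0.0003,0,0,0],[0.05,0.001,0,0.0003,0,0,0],[0.05,0,0,0,0,0,0]]'; python3 - <<'E'
from h import *
st()
E
```

```text
time: 6.0
position: [0.4575, 0.0921, 0.1193]
tool_rot: [1.459, 1.459, -1.026]
ft_force: [-0.4, 0.4, -3.2]
grip_width: 0.752
grip_force: 40.0
t 6.0 grasp [0.4575 0.11   0.1258] z [-0.001 -0.941 -0.338] y [ 1.    -0.001 -0.   ] q [-0.95  0.66  0.18  1.75  0.66  1.73 -1.01] F [-0.4  0.4 -3.2] grip 0.0654 40.0
```

```bash
for i in 1; do python3 -m handwheel '[[0.05,0.001,0,0.0003,0,0,0],[0.05,0,0,0,0,0,0]]'|grep -E "pos|ft_"; done;  python3 -m handwheel '[[0.05,0.001,0,0.0003,0,0,0],[0.05,0,0,0,0,0,0]]'|grep -E "pos|ft_";  python3 -m handwheel '[[0.05,0.001,0,0.0003,0,0,0],[0.05,0,0,0,0,0,0]]'|grep -E "pos|ft_"
```

```text
position: [0.4575, 0.0917, 0.1192]
ft_force: [-1.0, -0.8, 1.1]
position: [0.4576, 0.0914, 0.1191]
ft_force: [-1.9, -1.5, 7.1]
position: [0.4576, 0.0913, 0.1191]
ft_force: [-1.7, 0.6, 10.5]
```

```bash
python3 -m handwheel '[[0.07,-0.002,0,-0.0006,0,0,0],[0.075,0,0,0,0,0,0],[0.087,0,0,0,0,0,0],[0.087,0,0,0,0,0,0],[0.087,0,0,-0.03,0,0,0],[0.087,0,0,-0.04,0,0,0],[0.087,0,0,-0.05,0,0,0],[0.087,-0.03,0,-0.05,0,0,0],[0.087,0,0,0,0,0,0]]'
python3 - <<'E'
from h import *
st()
for n in("top","side"):
    im,d,*c=grab(n,n+"2"); W=cloud(d,*c); ok=d>0
    x,y,h=W[...,0],W[...,1],W[...,2]
    m=ok&(x>.40)&(x<.52)&(y>0.03)&(y<.17)&(h>.18)&(h<.2)
    P=W[m]; print(n,len(P),np.percentile(P,[2,50,98],axis=0).round(4).tolist())
    for a,b in((.155,.174),(.176,.2)):
        m=ok&(x>.40)&(x<.52)&(y>0.03)&(y<.17)&(h>a)&(h<b)
        P=W[m]
        if len(P)>10:
            (cx,cy),r=cv2.minEnclosingCircle((P[:,:2]*1000).astype(np.float32)); print(a,len(P),cx,cy,r)
    for nm,xr,yr,zr in(("bottles",(.55,.75),(.1,.45),(.03,.25)),):
        m=ok&(x>xr[0])&(x<xr[1])&(y>yr[0])&(y<yr[1])&(h>zr[0])&(h<zr[1]); print(np.percentile(W[m],[2,98],axis=0).round(3).tolist())
    px=proj([.458,.11,.186],*c)[0]; print(px)
    u,v=px.astype(int); cv2.imwrite(f"pics/{n}2c.png",cv2.resize(im[max(v-40,0):v+60,u-50:u+50],None,fx=4,fy=4,interpolation=cv2.INTER_CUBIC))
a=cv2.imread("pics/top2c.png");b=cv2.imread("pics/side2c.png");cv2.imwrite("pics/both2.png",np.hstack([a,b]))
E
```

```text
time: 7.88
position: [0.4581, 0.2458, 0.2058]
tool_rot: [1.461, 1.462, -1.018]
ft_force: [0.5, 0.0, -1.2]
grip_width: 1.001
grip_force: 0.0
t 7.88 grasp [0.4581 0.2636 0.2123] z [ 0.004 -0.939 -0.343] y [1.    0.003 0.003] q [-1.05  0.73  0.15  1.4   0.62  2.02 -0.92] F [ 0.5  0.  -1.2] grip 0.0871 0.0
top 110 [[0.4364, 0.0846, 0.1815], [0.4567, 0.1071, 0.1858], [0.4794, 0.1248, 0.1888]]
0.155 272 458.2245178222656 103.42232513427734 33.251861572265625
0.176 267 457.07366943359375 103.28587341308594 25.558855056762695
[[0.58, 0.102, 0.031], [0.704, 0.444, 0.196]]
[169.69385595 237.43078502]
side 116 [[0.434, 0.0877, 0.1805], [0.4567, 0.1083, 0.1846], [0.4762, 0.1272, 0.1888]]
0.155 306 456.53985595703125 106.19660186767578 34.424598693847656
0.176 237 453.9541320800781 106.77593231201172 24.359201431274414
[[0.604, 0.103, 0.031], [0.7, 0.434, 0.195]]
[273.42030724 257.37723333]
```

View pics/both2.png

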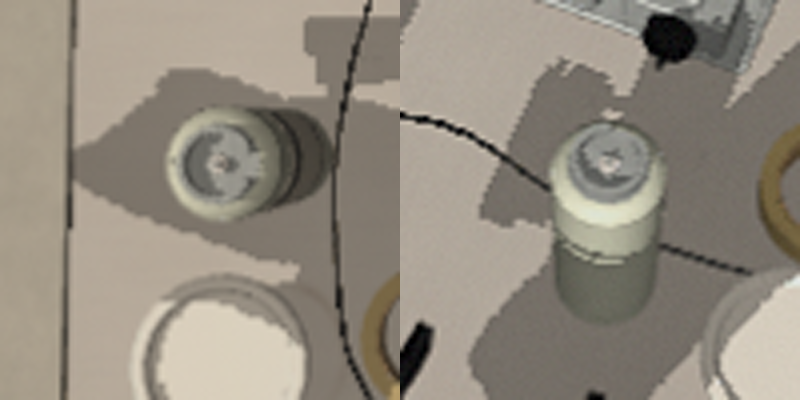

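The canister stands upright at about (0.457, 0.107) with its notch towards -y (right of the rim in the top crop, at px (258, 165)). Next I swing over it to the -y side.

```bash
python3 - <<'E'
from h import *
a=plan([((.458,.19,.31),lean(-45),4),((.458,.1,.36),lean(-5),5),((.458,-.02,.31),lean(42),6),((.458,-.07,.18),lean(84),5)])
E
```

```text
-> 4 rows, end err mm [0. 0. 0.]
   [-0.0274, 0.0001, 0.0075, -0.0, 6.3, 0.0]
   [-0.0281, 0.0, 0.0045, -0.0, 6.3, 0.0]
   [-0.0284, 0.0001, 0.0014, -0.0, 6.3, 0.0]
   [-0.0284, 0.0001, -0.0018, -0.0, 6.3, 0.0]
-> 5 rows, end err mm [ 0.  0. -0.]
   [-0.0173, -0.0, 0.0048, -0.0, 8.0, -0.0]
   [-0.0179, -0.0, 0.0023, -0.0, 8.0, -0.0]
   [-0.018, -0.0, -0.0002, -0.0, 8.0, -0.0]
   [-0.0178, -0.0, -0.0027, -0.0, 8.0, -0.0]
   [-0.0172, -0.0, -0.0051, -0.0, 8.0, -0.0]
-> 6 rows, end err mm [-0. -0. -0.]
   [-0.0169, 0.0, 0.009, -0.0, 7.8, -0.0]
   [-0.0179, 0.0, 0.0067, -0.0, 7.9, -0.0]
   [-0.0187, 0.0, 0.0042, -0.0, 7.8, -0.0]
   [-0.0191, 0.0, 0.0015, -0.0, 7.9, -0.0]
   [-0.0192, 0.0, -0.0011, -0.0, 7.8, -0.0]
   [-0.0188, 0.0, -0.0036, -0.0, 7.8, -0.0]
-> 5 rows, end err mm [ 0.  0. -0.]
   [-0.0223, 0.0, 0.0117, 0.0, 8.4, -0.0]
   [-0.0237, 0.0, 0.0083, 0.0, 8.4, -0.0]
   [-0.0247, 0.0001, 0.0047, 0.0, 8.4, -0.0]
   [-0.0251, -0.0, 0.0011, 0.0, 8.4, -0.0]
   [-0.025, -0.0, -0.0026, 0.0, 8.4, -0.0]
```

```bash
python3 -m handwheel '[[0.087,-0.0274,0,0.0075,0,6.3,0],[0.087,-0.028,0,0.0045,0,6.3,0],[0.087,-0.0284,0,0.0014,0,6.3,0],[0.087,-0.0284,0,-0.0018,0,6.3,0],[0.087,-0.0173,0,0.0048,0,8,0],[0.087,-0.018,0,0.0023,0,8,0],[0.087,-0.018,0,0,0,8,0],[0.087,-0.018,0,-0.0027,0,8,0],[0.087,-0.017,0,-0.005,0,8,0],[0.087,0,0,0,0,0,0]]' >/dev/null
python3 - <<'E'
from h import *
st()
im,d,*c=grab("wrist","w3"); W=cloud(d,*c); ok=d>0
x,y,h=W[...,0],W[...,1],W[...,2]
m=ok&(x>.40)&(x<.52)&(y>0.03)&(y<.17)&(h>.178)&(h<.2)
print(m.sum())
if m.sum()>30:
    P=W[m]; (cx,cy),r=cv2.minEnclosingCircle((P[:,:2]*1000).astype(np.float32)); print(cx,cy,r,np.median(P[:,2]))
E
```

```text
t 9.22 grasp [0.4579 0.0939 0.3607] z [-0.    -0.087 -0.996] y [ 1.    -0.012  0.001] q [-0.67 -0.1   0.32  1.68  0.11  1.59 -0.36] F [-0.6  0.9  0. ] grip 0.0873 0.0
460
458.8444519042969 104.20177459716797 22.492294311523438 0.18573265525980145
```

View pics/w3.png

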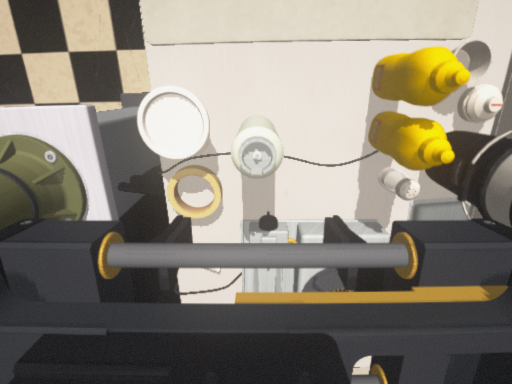

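The wrist view shows the canister's rim at px (257, 157), the regulator knob at (268, 221) and the bottles clear. I'll find the notch angle from the ring depth, then plan the approach.

```bash
python3 - <<'E'
from h import *
cs=[]
for k in range(2):
    im,d,*c=grab("wrist"); W=cloud(d,*c); ok=d>0
    x,y,h=W[...,0],W[...,1],W[...,2]
    m=ok&(x>.40)&(x<.52)&(y>0.03)&(y<.17)&(h>.182)&(h<.2); P=W[m]
    A=np.c_[2*P[:,:2],np.ones(len(P))]; (cx,cy),r=cv2.minEnclosingCircle((P[:,:2]*1000).astype(np.float32))
    print(cx,cy,r)
    th=np.deg2rad(np.arange(0,360,4)); g=np.array([cx,cy])/1000
    Q=np.c_[g[0]+.020*np.cos(th),g[1]+.020*np.sin(th),np.full(len(th),.186)]
    px=np.round(proj(Q,*c)).astype(int); z=h[px[:,1],px[:,0]]
    gap=np.rad2deg(th[z<.181]); print("gap deg",gap,(z[z<.181]).round(3))
st()
plan([((.458,-.02,.31),lean(42),6),((.4585,-.03,.2),lean(84),5),((.4585,-.01,.118),lean(84),2),((.4585,.098,.115),lean(84),5)])
E
```

```text
458.84234619140625 104.1629638671875 22.54515266418457
gap deg [248. 252. 256. 260. 264. 268. 272. 276. 280. 284. 288.] [0.177 0.176 0.177 0.177 0.176 0.176 0.177 0.176 0.178 0.176 0.177]
458.73382568359375 104.296142578125 22.42648696899414
gap deg [248. 252. 256. 260. 264. 268. 272. 276. 280. 284.] [0.177 0.177 0.176 0.176 0.177 0.177 0.177 0.178 0.175 0.176]
t 9.38 grasp [0.4569 0.1    0.3587] z [-0.003 -0.089 -0.996] y [ 1.    -0.001 -0.003] q [-0.68 -0.1   0.32  1.68  0.11  1.59 -0.36] F [ 0.4  0.8 -1. ] grip 0.087 0.0
-> 6 rows, end err mm [0. 0. 0.]
   [-0.0169, 0.0002, 0.0089, -0.0, 7.9, -0.0]
   [-0.0179, 0.0003, 0.0064, -0.0, 7.8, -0.0]
   [-0.0186, 0.0002, 0.004, -0.1, 7.9, -0.1]
   [-0.019, 0.0002, 0.0014, 0.0, 7.8, 0.0]
   [-0.019, 0.0002, -0.0013, -0.0, 7.9, 0.0]
   [-0.0187, 0.0002, -0.0038, -0.1, 7.8, -0.0]
-> 5 rows, end err mm [-0.  0. -0.]
   [-0.0137, 0.0001, 0.014, 0.0, 8.4, 0.0]
   [-0.0155, 0.0001, 0.0119, 0.0, 8.4, 0.0]
   [-0.0172, 0.0001, 0.0095, 0.0, 8.4, 0.0]
   [-0.0183, 0.0, 0.0069, 0.0, 8.4, 0.0]
   [-0.0192, 0.0001, 0.0042, 0.0, 8.4, 0.0]
-> 2 rows, end err mm [ 0.  0. -0.]
   [-0.0397, -0.0, 0.0142, 0.0, 0.0, 0.0]
   [-0.0397, -0.0, 0.0143, 0.0, 0.0, 0.0]
-> 5 rows, end err mm [0. 0. 0.]
   [0.0017, -0.0, 0.0215, 0.0, 0.0, 0.0]
   [0.0016, -0.0, 0.0216, 0.0, 0.0, 0.0]
   [0.0017, -0.0001, 0.0215, 0.0, 0.0, 0.0]
   [0.0017, 0.0, 0.0216, 0.0, 0.0, 0.0]
   [0.0017, -0.0, 0.0215, 0.0, 0.0, 0.0]
```

```bash
python3 -m handwheel '[[0.087,-0.017,0,0.009,0,7.9,0],[0.087,-0.018,0,0.0065,0,7.8,0],[0.087,-0.0186,0,0.004,0,7.9,0],[0.087,-0.019,0,0.0014,0,7.8,0],[0.087,-0.019,0,-0.0013,0,7.9,0],[0.087,-0.0187,0,-0.0038,0,7.8,0],[0.087,-0.0137,0,0.014,0,8.4,0],[0.087,-0.0155,0,0.012,0,8.4,0],[0.087,-0.0172,0,0.0095,0,8.4,0],[0.087,-0.0183,0,0.007,0,8.4,0],[0.087,-0.019,0,0.004,0,8.4,0],[0.087,0,0,0,0,0,0]]' ; python3 - <<'E'
from h import *
st()
E
```

```text
time: 10.88
position: [0.4561, -0.0109, 0.1962]
tool_rot: [-1.285, -1.271, -1.157]
ft_force: [0.7, -0.5, 1.8]
grip_width: 1.0
grip_force: 0.0
t 10.88 grasp [ 0.4561 -0.0298  0.198 ] z [ 0.002  0.995 -0.096] y [ 1.    -0.003 -0.009] q [ 0.29  0.66  0.44  1.86 -1.11  2.05  1.13] F [ 0.7 -0.5  1.8] grip 0.087 0.0
```

```bash
python3 -m handwheel '[[0.087,-0.04,0.001,0.010,0,0,0],[0.087,-0.04,0.001,0.010,0,0,0],[0.087,0,0,0,0,0,0],[0.087,0,0,0,0,0,0]]' >/dev/null; python3 - <<'E'
from h import *
st()
# average readings at rest + wrist view of canister
im,d,*c=grab("wrist","w4"); st(); W=cloud(d,*c); ok=d>0
x,y,h=W[...,0],W[...,1],W[...,2]
m=ok&(x>.40)&(x<.52)&(y>0.03)&(y<.17)&(h>.09)&(h<.16); P=W[m]; print(len(P))
if len(P)>50:
    q=np.linalg.lstsq(np.c_[2*P[:,:2],np.ones(len(P))],(P[:,:2]**2).sum(1),rcond=None)[0]; print(q[:2],np.sqrt(q[2]+q[0]**2+q[1]**2))
plan([((.458,.099,.115),lean(84),5)])
E
```

```text
t 11.38 grasp [ 0.46   -0.0183  0.1213] z [-0.002  0.994 -0.108] y [1.    0.002 0.001] q [ 0.28  0.79  0.42  1.85 -1.12  1.98  1.25] F [-0.2 -0.8  0.9] grip 0.0871 0.0
t 11.43 grasp [ 0.4601 -0.0186  0.1214] z [-0.001  0.994 -0.108] y [1.    0.001 0.002] q [ 0.28  0.79  0.42  1.85 -1.12  1.98  1.25] F [0.6 0.  0.4] grip 0.0869 0.0
4669
[0.45887056 0.10330093] 0.03271850904868207
-> 5 rows, end err mm [ 0. -0.  0.]
   [0.0013, -0.0004, 0.0235, -0.0, 0.0, 0.0]
   [0.0012, -0.0004, 0.0235, -0.0, 0.1, 0.0]
   [0.0013, -0.0004, 0.0236, -0.0, 0.0, 0.1]
   [0.0012, -0.0003, 0.0235, -0.0, 0.0, -0.0]
   [0.0012, -0.0004, 0.0235, -0.1, 0.1, 0.0]
```

```bash
python3 -m handwheel '[[0.087,0.001,0,0.0233,0,0,0],[0.087,0.001,-0.001,0.0233,0,0,0],[0.087,0.001,0,0.0233,0,0,0],[0.087,0.001,0,0.0233,0,0,0],[0.087,0.001,0,0.0233,0,0,0],[0.087,0,0,0,0,0,0],[0.05,0,0,0,0,0,0],[0.05,0,0,0,0,0,0],[0.05,0,0,0,0,0,0],[0.05,0,0,0,0,0,0],[0.05,0,0,0,0,0,0]]' 45; python3 - <<'E'
from h import *
st()
E
```

```text
time: 12.8
position: [0.4586, 0.1164, 0.1103]
tool_rot: [-1.287, -1.285, -1.158]
ft_force: [-1.3, -0.9, 0.8]
grip_width: 0.755
grip_force: 45.0
t 12.8 grasp [0.4585 0.0975 0.1123] z [ 0.001  0.994 -0.105] y [ 1.    -0.001 -0.001] q [ 0.14  0.72  0.34  2.01 -1.24  1.83  1.24] F [-1.3 -0.9  0.8] grip 0.0657 45.0
```

```bash
python3 -m handwheel '[[0.05,0.02,0,-0.002,0,0,0],[0.05,0.05,0,-0.005,0,0,0],[0.05,0.055,0,-0.006,0,0,0],[0.05,0,0,0,0,-10,0],[0.05,0,0,0,0,-10,0],[0.05,0,0,0,0,-10,0],[0.05,0,0,0,0,-10,0],[0.05,0,0,0,0,-10,0],[0.05,0,0,0,0,0,0]]'; python3 - <<'E'
from h import *
st()
g=(.4745,-.0,.2)
plan([((.4745,-.0,.235),lean(-6),5),((.4745,-.195,.18),lean(-6),5)])
E
```

```text
time: 13.92
position: [0.4583, 0.1198, 0.2382]
tool_rot: [-1.876, -1.89, -0.58]
ft_force: [0.3, -0.3, -2.1]
grip_width: 0.749
grip_force: 45.0
t 13.93 grasp [0.4583 0.1091 0.2539] z [-0.     0.561 -0.828] y [1.    0.006 0.004] q [-0.23 -0.05  0.35  1.96 -0.59  1.35  0.3 ] F [ 0.3 -0.3 -2.1] grip 0.0652 45.0
-> 5 rows, end err mm [ 0. -0. -0.]
   [-0.0227, 0.0031, -0.01, 0.0, -8.0, 0.1]
   [-0.0238, 0.0031, -0.0067, 0.1, -8.0, 0.1]
   [-0.0245, 0.0031, -0.0034, -0.0, -8.1, 0.0]
   [-0.0248, 0.0032, 0.0001, 0.0, -8.0, 0.1]
   [-0.0245, 0.0032, 0.0036, 0.0, -8.0, 0.1]
-> 5 rows, end err mm [ 0. -0. -0.]
   [-0.0376, -0.0, 0.015, 0.0, -0.0, 0.0]
   [-0.0377, -0.0001, 0.015, 0.0, -0.0, 0.0]
   [-0.0376, 0.0, 0.015, 0.0, -0.0, 0.0]
   [-0.0376, -0.0, 0.015, 0.0, -0.0, 0.0]
   [-0.0377, -0.0, 0.0151, 0.1, -0.0, 0.0]
```

```bash
python3 -m handwheel '[[0.05,-0.0227,0.003,-0.01,0,-8,0],[0.05,-0.0238,0.003,-0.0067,0,-8,0],[0.05,-0.0245,0.003,-0.0034,0,-8,0],[0.05,-0.0248,0.003,0,0,-8,0],[0.05,-0.0245,0.003,0.0036,0,-8,0],[0.05,0,0,0,0,0,0],[0.05,0,0,0,0,0,0]]'; python3 - <<'E'
from h import *
st()
for n in("wrist","side","top"):
    im,d,*c=grab(n,n+"5"); W=cloud(d,*c); ok=d>0
    x,y,h=W[...,0],W[...,1],W[...,2]
    # canister points: white, body
    m=ok&(x>.42)&(x<.53)&(y>-.13)&(y<.09)&(h>.16)&(h<.262)&(im.min(-1)>90)
    P=W[m]; print(n,len(P))
    if len(P)>50: print(np.percentile(P,[1,50,99],axis=0).round(3).tolist())
    for nm,zr,xr,yr in(("housing",(.06,.075),(.43,.515),(-.16,-.05)),("pad",(.1,.125),(.42,.53),(-.44,-.36)),("brackets",(.085,.1),(.42,.53),(-.36,-.29)),("lip",(.017,.025),(.40,.44),(-.36,-.06))):
        s=W[ok&(x>xr[0])&(x<xr[1])&(y>yr[0])&(y<yr[1])&(h>zr[0])&(h<zr[1])]
        if len(s)>3: print("  ",nm,len(s),np.percentile(s,[1,50,99],axis=0).round(4).tolist())
    b=ok&(abs(h-.074)<.004)&(x>.5)&(x<.57)
    for y0 in(-.32,-.28,-.26,-.2,-.14,-.12,-.09):
        s=W[b&(abs(y-y0)<.008)]
        if len(s)>20: print("  box x ext",y0,np.percentile(s[:,0],[0.5]).round(4))
a=[cv2.imread(f"pics/{n}5.png") for n in("wrist","side","top")]
cv2.imwrite("pics/m5.png",np.hstack([cv2.resize(a[0],(400,300)),cv2.resize(a[1][150:330,180:420],(400,300))]))
E
```

```text
time: 14.8
position: [0.4723, -0.0056, 0.2126]
tool_rot: [2.175, 2.169, -0.116]
ft_force: [0.6, -0.0, -2.4]
grip_width: 0.746
grip_force: 45.0
t 14.8 grasp [ 0.4724 -0.0037  0.2315] z [-0.005 -0.101 -0.995] y [ 1.    -0.003 -0.005] q [-0.31 -0.05  0.18  1.89  0.11  1.32 -0.16] F [ 0.6 -0.  -2.4] grip 0.0649 45.0
wrist 16912
[[0.443, -0.022, 0.208], [0.474, 0.04, 0.252], [0.503, 0.07, 0.258]]
side 870
[[0.438, -0.104, 0.207], [0.467, 0.051, 0.246], [0.501, 0.072, 0.259]]
   housing 10 [[0.4393, -0.087, 0.06], [0.448, -0.0747, 0.0609], [0.4597, -0.0679, 0.0667]]
   brackets 78 [[0.4458, -0.3558, 0.0851], [0.4657, -0.3238, 0.0899], [0.4977, -0.3146, 0.0981]]
   lip 100 [[0.4189, -0.3459, 0.0171], [0.4222, -0.2643, 0.0193], [0.4389, -0.0689, 0.0245]]
top 1290
[[0.442, -0.116, 0.233], [0.472, -0.067, 0.254], [0.504, -0.013, 0.26]]
   housing 4 [[0.5107, -0.0982, 0.06], [0.5107, -0.0943, 0.0606], [0.5107, -0.0776, 0.0619]]
   pad 202 [[0.4563, -0.4006, 0.1004], [0.4735, -0.3864, 0.1073], [0.4906, -0.3624, 0.1132]]
   brackets 169 [[0.4477, -0.3593, 0.0853], [0.4753, -0.3291, 0.0899], [0.503, -0.3183, 0.0988]]
   lip 211 [[0.4203, -0.3466, 0.0172], [0.4234, -0.2175, 0.0201], [0.4369, -0.0763, 0.0237]]
  box x ext -0.32 [0.5341]
  box x ext -0.28 [0.5342]
  box x ext -0.26 [0.5342]
  box x ext -0.2 [0.5366]
  box x ext -0.14 [0.5365]
  box x ext -0.12 [0.5363]
  box x ext -0.09 [0.5364]
```

View pics/m5.png

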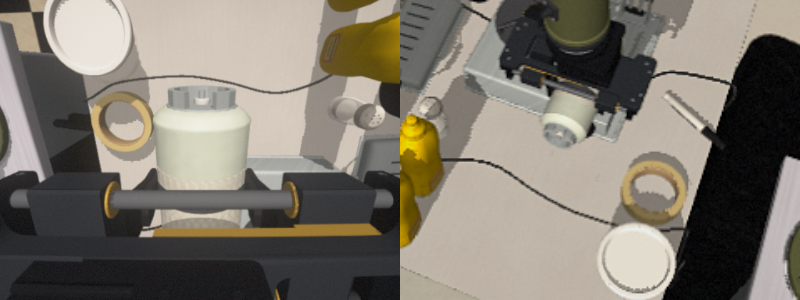

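The notch faces up, centred on the collar at px (203, 97) of the left view. I'll fit the held canister's axis and end position and work out the placing move.

```bash
python3 - <<'E'
from h import *
for n in("wrist","top"):
    im,d,*c=grab(n); W=cloud(d,*c); ok=d>0
    x,y,h=W[...,0],W[...,1],W[...,2]
    m=ok&(x>.42)&(x<.53)&(y>-.13)&(y<.09)&(h>.205)&(h<.27); P=W[m]
    for y0 in np.arange(-.11,.06,.01):
        s=P[abs(P[:,1]-y0)<.005]
        if len(s)<60: continue
        q=np.linalg.lstsq(np.c_[2*s[:,0],2*s[:,2],np.ones(len(s))],(s[:,0]**2+s[:,2]**2),rcond=None)[0]; r=np.sqrt(q[2]+q[0]**2+q[1]**2)
        if abs(r-.033)<.002: print(n,round(y0,3),len(s),q[:2].round(4),r.round(4),"top",np.percentile(s[:,2],98).round(4))
    print("yext",np.percentile(P[:,1],[.2,99.8]))
    if n=="wrist":
        C=P[(P[:,1]>.056)]; (a,b)=np.percentile(C[:,0],[.5,99.5]); print("collar x",a,b)
        # collar top height profile by x
        R=P[P[:,1]>.062]
        for x0 in np.arange(.45,.502,.004):
            s=R[abs(R[:,0]-x0)<.002]
            if len(s): print(round(x0,3),np.percentile(s[:,2],95).round(4),end=" | ")
for i in range(3): st(); 
E
```

```text
wrist -0.03 87 [0.4737 0.226 ] 0.0331 top 0.2481
wrist -0.02 712 [0.4738 0.2254] 0.0335 top 0.259
wrist 0.02 2109 [0.4742 0.2262] 0.0327 top 0.2596
wrist 0.03 2195 [0.4743 0.2261] 0.0326 top 0.2594
wrist 0.04 2432 [0.4744 0.2262] 0.0326 top 0.2594
wrist 0.05 2915 [0.4744 0.2273] 0.0314 top 0.2596
yext [-0.02745689  0.07031945]
collar x 0.4479075075213336 0.5009266183008465
0.454 0.2381 | 0.458 0.2428 | 0.462 0.2463 | 0.466 0.2468 | 0.47 0.2303 | 0.474 0.2319 | 0.478 0.2314 | 0.482 0.2475 | 0.486 0.2467 | 0.49 0.2439 | 0.494 0.2397 | 0.498 0.2285 | top -0.11 150 [0.4725 0.2257] 0.0317 top 0.2583
top -0.1 142 [0.4727 0.2254] 0.0321 top 0.2584
top -0.09 128 [0.4728 0.2252] 0.0322 top 0.2591
top -0.08 148 [0.473  0.2259] 0.0323 top 0.2588
top -0.07 149 [0.473  0.2261] 0.0325 top 0.26
top -0.06 146 [0.473  0.2263] 0.0323 top 0.2594
top -0.05 147 [0.4733 0.2259] 0.0325 top 0.2594
top -0.04 148 [0.4732 0.2267] 0.0321 top 0.2603
top -0.03 140 [0.4733 0.2263] 0.0324 top 0.2601
yext [-0.1138921   0.00836656]
t 15.05 grasp [ 0.4733 -0.0034  0.2331] z [-0.001 -0.103 -0.995] y [ 1.    -0.002 -0.001] q [-0.31 -0.05  0.18  1.89  0.12  1.32 -0.16] F [ 0.7  0.4 -3.8] grip 0.0652 45.0
t 15.05 grasp [ 0.4733 -0.0034  0.2331] z [-0.001 -0.103 -0.995] y [ 1.    -0.002 -0.001] q [-0.31 -0.05  0.18  1.89  0.12  1.32 -0.16] F [ 0.7  0.4 -3.8] grip 0.0652 45.0
t 15.05 grasp [ 0.4733 -0.0034  0.2331] z [-0.001 -0.103 -0.995] y [ 1.    -0.002 -0.001] q [-0.31 -0.05  0.18  1.89  0.12  1.32 -0.16] F [ 0.7  0.4 -3.8] grip 0.0652 45.0
```

```bash
python3 -m handwheel '[[0.05,-0.048,0.0005,0.005,0,0,0],[0.05,-0.048,0.0005,0.005,0,0,0],[0.05,-0.048,0.0005,0.005,0,0,0],[0.05,-0.048,0,0.005,0,0,0],[0.05,0.0025,0,0.025,0,0,0],[0.05,0.0035,0,0.035,0,0,0],[0.05,0.0035,0,0.03,0,0,0],[0.05,0,0,0,0,0,0],[0.05,0,0,0,0,0,0]]'; python3 - <<'E'
from h import *
st()
for n in("wrist","top","side"):
    im,d,*c=grab(n,n+"6"); W=cloud(d,*c); ok=d>0
    x,y,h=W[...,0],W[...,1],W[...,2]
    m=ok&(x>.42)&(x<.53)&(y>-.33)&(y<-.1)&(h>.115)&(h<.18)&(im.min(-1)>60); P=W[m]
    for y0 in np.arange(-.31,-.12,.02):
        s=P[abs(P[:,1]-y0)<.005]
        if len(s)<60: continue
        q=np.linalg.lstsq(np.c_[2*s[:,0],2*s[:,2],np.ones(len(s))],(s[:,0]**2+s[:,2]**2),rcond=None)[0]; r=np.sqrt(q[2]+q[0]**2+q[1]**2)
        if abs(r-.033)<.002: print(n,round(y0,3),len(s),q[:2].round(4),r.round(4),"top",np.percentile(s[:,2],98).round(4))
    if len(P)>50: print(n,"yext",np.percentile(P[:,1],[.2,99.8]))
    for nm,zr,xr,yr in(("housing",(.062,.072),(.44,.515),(-.16,-.05)),("block",(.055,.061),(.41,.53),(-.16,-.05)),("pad",(.1,.125),(.42,.53),(-.44,-.36)),("brackets",(.085,.1),(.42,.53),(-.36,-.29))):
        s=W[ok&(x>xr[0])&(x<xr[1])&(y>yr[0])&(y<yr[1])&(h>zr[0])&(h<zr[1])]
        if len(s)>3: print("  ",nm,len(s),np.percentile(s,[1,50,99],axis=0).round(4).tolist())
E
```

```text
time: 16.18
position: [0.4756, -0.1983, 0.1252]
tool_rot: [2.168, 2.166, -0.113]
ft_force: [-0.2, -0.3, -3.7]
grip_width: 0.748
grip_force: 45.0
t 16.18 grasp [ 0.4756 -0.1963  0.1441] z [ 0.001 -0.105 -0.994] y [ 1.    -0.001  0.001] q [-0.11  0.08  0.4   1.95  0.08  1.09  0.25] F [-0.2 -0.3 -3.7] grip 0.065 45.0
wrist -0.21 1028 [0.4763 0.1369] 0.0334 top 0.1706
wrist -0.17 2157 [0.4766 0.1374] 0.0326 top 0.1707
wrist -0.15 2476 [0.4768 0.1375] 0.0326 top 0.1708
wrist yext [-0.22019347 -0.12227453]
   housing 1834 [[0.4627, -0.1098, 0.0645], [0.4778, -0.0915, 0.068], [0.4921, -0.0772, 0.0701]]
   block 4127 [[0.4413, -0.1091, 0.0551], [0.4801, -0.0866, 0.058], [0.527, -0.059, 0.0598]]
top -0.29 117 [0.4756 0.1381] 0.0314 top 0.1707
top yext [-0.30750458 -0.27246654]
   housing 120 [[0.4637, -0.1063, 0.0642], [0.4767, -0.0907, 0.0673], [0.4897, -0.0775, 0.0717]]
   block 250 [[0.4425, -0.1088, 0.0551], [0.4923, -0.0877, 0.0576], [0.5268, -0.0639, 0.0606]]
   pad 197 [[0.4562, -0.4006, 0.1004], [0.4735, -0.3866, 0.1072], [0.4906, -0.3648, 0.1136]]
   brackets 111 [[0.4478, -0.3588, 0.0859], [0.4804, -0.3385, 0.0923], [0.503, -0.3235, 0.0991]]
side -0.15 77 [0.4739 0.1395] 0.0312 top 0.1728
side yext [-0.21302177 -0.11980781]
   housing 120 [[0.456, -0.1112, 0.0624], [0.4727, -0.0904, 0.0672], [0.4887, -0.0742, 0.0714]]
   block 225 [[0.4376, -0.1071, 0.0552], [0.4735, -0.0819, 0.0574], [0.5269, -0.055, 0.0606]]
   pad 23 [[0.4555, -0.4029, 0.1072], [0.4656, -0.3957, 0.1106], [0.4763, -0.3902, 0.1143]]
```

View pics/wrist6.png

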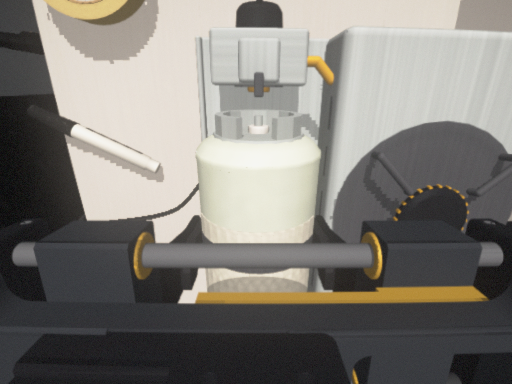

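The lug (px 259, 85) and the notch (px 258, 122) line up, and the rim is about 13 mm from the face. Lowering now.

```bash
python3 -m handwheel '[[0.05,0.0022,0,0.021,0,0,0],[0.05,0.0022,0,0.021,0,0,0],[0.05,0.0022,0,0.021,0,0,0],[0.05,0.002,0,0.018,0,0,0],[0.05,0,0,0,0,0,0],[0.05,0,0,0,0,0,0]]'; python3 -m handwheel '[[0.05,0.0003,0,0.003,0,0,0],[0.05,0,0,0,0,0,0]]' | grep -E "pos|ft_"; python3 -m handwheel '[[0.05,0.0002,0,0.0015,0,0,0],[0.05,0,0,0,0,0,0]]' | grep -E "pos|ft_"; python3 -m handwheel '[[0.05,0.0002,0,0.0015,0,0,0],[0.05,0,0,0,0,0,0]]' | grep -E "pos|ft_"
```

```text
time: 17.08
position: [0.4758, -0.1982, 0.0436]
tool_rot: [2.167, 2.166, -0.113]
ft_force: [0.1, -0.5, -3.4]
grip_width: 0.75
grip_force: 45.0
position: [0.475, -0.1979, 0.0397]
ft_force: [-0.2, 0.5, -3.5]
position: [0.4746, -0.1979, 0.0378]
ft_force: [0.7, 1.0, -3.4]
position: [0.4752, -0.1979, 0.0366]
ft_force: [0.8, 0.4, -1.0]
```

```bash
python3 -m handwheel '[[0.05,0.0001,0,0.001,0,0,0],[0.05,0,0,0,0,0,0]]' | grep -E "pos|ft_"; python3 -m handwheel '[[0.05,0.0001,0,0.001,0,0,0],[0.05,0,0,0,0,0,0]]' | grep -E "pos|ft_";python3 -m handwheel '[[0.05,0.0001,0,0.001,0,0,0],[0.05,0,0,0,0,0,0]]' | grep -E "pos|ft_"
```

```text
position: [0.4753, -0.1979, 0.0364]
ft_force: [-1.8, 1.9, 5.7]
position: [0.4754, -0.1978, 0.0362]
ft_force: [-4.4, 3.1, 13.2]
position: [0.4755, -0.1978, 0.0362]
ft_force: [-7.3, 4.3, 21.6]
```

```bash
python3 -m handwheel '[[0.05,-0.0003,0,-0.003,0,0,0],[0.07,0,0,0,0,0,0],[0.073,0,0,0,0,0,0],[0.073,0,0,0,0,0,0],[0.073,-0.001,0,-0.01,0,0,0],[0.073,-0.003,0,-0.03,0,0,0],[0.073,-0.005,0,-0.045,0,0,0],[0.073,-0.005,0,-0.045,0,0,0],[0.073,0,0,0,0,0,0],[0.073,0,0,0,0,0,0]]'; python3 - <<'E'
from h import *
st()
for n in("wrist","top"):
    im,d,*c=grab(n,n+"7"); W=cloud(d,*c); ok=d>0
    x,y,h=W[...,0],W[...,1],W[...,2]
    m=ok&(x>.43)&(x<.52)&(y>-.33)&(y<-.1)&(h>.05)&(h<.09)&(im.min(-1)>60); P=W[m]
    for y0 in np.arange(-.31,-.12,.02):
        s=P[abs(P[:,1]-y0)<.005]
        if len(s)<60: continue
        q=np.linalg.lstsq(np.c_[2*s[:,0],2*s[:,2],np.ones(len(s))],(s[:,0]**2+s[:,2]**2),rcond=None)[0]; r=np.sqrt(q[2]+q[0]**2+q[1]**2)
        print(n,round(y0,3),len(s),q[:2].round(4),r.round(4),"top",np.percentile(s[:,2],98).round(4))
    R=P[(P[:,1]>-.15)&(P[:,2]<.075)]
    print("rim y",np.percentile(P[(P[:,2]>.055)&(P[:,2]<.07)][:,1],[.5,2,98,99.5]))
cv2.imwrite("pics/w7c.png",cv2.imread("pics/wrist7.png"))
E
```

```text
time: 19.82
position: [0.4745, -0.198, 0.167]
tool_rot: [2.169, 2.167, -0.114]
ft_force: [0.7, -0.3, -0.6]
grip_width: 0.837
grip_force: 0.0
t 19.82 grasp [ 0.4745 -0.1961  0.1859] z [-0.001 -0.104 -0.995] y [ 1.    -0.001 -0.001] q [-0.12  0.04  0.41  1.9   0.09  1.18  0.25] F [ 0.7 -0.3 -0.6] grip 0.0728 0.0
wrist -0.27 79 [0.4754 0.0491] 0.0328 top 0.0753
wrist -0.25 468 [0.4756 0.0487] 0.0329 top 0.0822
wrist -0.23 504 [0.4759 0.0489] 0.0327 top 0.0823
wrist -0.21 557 [0.4761 0.0488] 0.0328 top 0.0823
wrist -0.19 599 [0.4763 0.0486] 0.0332 top 0.0824
wrist -0.17 673 [0.4766 0.0486] 0.0326 top 0.0819
wrist -0.15 713 [0.4768 0.0483] 0.0327 top 0.0818
wrist -0.13 563 [0.4766 0.0584] 0.0164 top 0.0754
rim y [-0.3206532  -0.31942095 -0.10057376 -0.10021313]
rim y [-0.31946712 -0.31817391 -0.10084307 -0.10082006]
```

View pics/w7c.png

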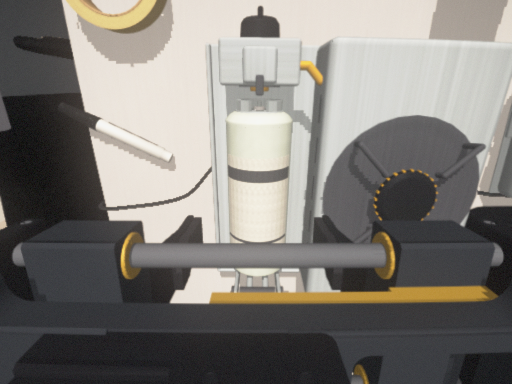

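The canister is seated (px 228–292, 110–270), notch and label up, under the lug. Now the lever: shut the fingers and go above the pad.

```bash
python3 - <<'E'
from h import *
plan([((.4735,-.388,.186),lean(0),5),((.4735,-.388,.142),lean(0),2)])
E
```

```text
-> 5 rows, end err mm [ 0.  0. -0.]
   [-0.0378, -0.0, 0.0037, -0.0, 1.2, -0.0]
   [-0.0379, -0.0001, 0.003, -0.1, 1.2, -0.0]
   [-0.038, -0.0, 0.0021, -0.0, 1.2, -0.0]
   [-0.038, -0.0001, 0.0013, -0.0, 1.2, -0.0]
   [-0.038, -0.0, 0.0006, -0.1, 1.2, -0.0]
-> 2 rows, end err mm [ 0.  0. -0.]
   [-0.0, -0.0, 0.022, 0.0, -0.0, -0.0]
   [-0.0, -0.0, 0.022, 0.0, -0.0, -0.0]
```

```bash
python3 -m handwheel '[[0.07,-0.038,0,0.0037,0,1.2,0],[0.03,-0.038,0,0.003,0,1.2,0],[0,-0.038,0,0.002,0,1.2,0],[0,-0.038,0,0.0013,0,1.2,0],[0,-0.038,0,0.0006,0,1.2,0],[0,0,0,0,0,0,0],[0,0,0,0.022,0,0,0],[0,0,0,0.02,0,0,0],[0,0,0,0,0,0,0],[0,0,0,0,0,0,0]]' 10; python3 -m handwheel '[[0,0,0,0.006,0,0,0],[0,0,0,0.005,0,0,0],[0,0,0,0.004,0,0,0],[0,0,0,0,0,0,0]]' | grep -E "pos|ft_"; python3 -m handwheel '[[0,0,0,0.004,0,0,0],[0,0,0,0.004,0,0,0],[0,0,0,0,0,0,0]]' | grep -E "pos|ft_"
```

```text
time: 21.18
position: [0.4749, -0.3883, 0.1266]
tool_rot: [-2.221, -2.221, 0.001]
ft_force: [0.1, -0.4, 0.8]
grip_width: 0.007
grip_force: 0.0
position: [0.4746, -0.3885, 0.1112]
ft_force: [0.0, 0.3, 0.6]
position: [0.4745, -0.3884, 0.1031]
ft_force: [-0.2, 0.2, 0.5]
```

```bash
python3 -m handwheel '[[0,0,0,0.004,0,0,0],[0,0,0,0.004,0,0,0],[0,0,0,0,0,0,0]]' | grep -E "pos|ft_"; python3 -m handwheel '[[0,0,0,0.004,0,0,0],[0,0,0,0.004,0,0,0],[0,0,0,0,0,0,0]]' | grep -E "pos|ft_"; python3 -m handwheel '[[0,0,0,0.004,0,0,0],[0,0,0,0,0,0,0]]' | grep -E "pos|ft_"
```

```text
position: [0.4745, -0.3885, 0.0951]
ft_force: [0.2, -1.0, 0.1]
position: [0.4745, -0.3883, 0.087]
ft_force: [0.9, -0.3, 1.0]
position: [0.4745, -0.3882, 0.083]
ft_force: [-0.2, -0.6, 0.7]
```

```bash
python3 - <<'E'
from h import *
st()
im,d,*c=grab("side","s8"); a=im[100:190,270:390]
cv2.imwrite("pics/m8.png",cv2.resize(a,None,fx=5,fy=5,interpolation=cv2.INTER_CUBIC))
for n in ("side","top"):
    im,d,*c=grab(n); W=cloud(d,*c)
    x,y,h=W[...,0],W[...,1],W[...,2]
    m=(d>0)&(x>.43)&(x<.52)&(y<-.345)&(y>-.45)&(h>.05)&(h<.125)&(im.max(-1)<70)
    print(n,m.sum(),np.percentile(W[m],[2,50,98],axis=0).round(3).tolist() if m.sum() else "")
E
```

```text
t 23.05 grasp [ 0.4746 -0.3882  0.102 ] z [-0.001  0.001 -1.   ] y [ 1.    -0.001 -0.001] q [ 0.2   0.38  0.54  1.72 -0.22  1.1   0.81] F [-0.2 -0.6  0.7] grip 0.0005 0.5
side 103 [[0.456, -0.402, 0.076], [0.471, -0.378, 0.092], [0.487, -0.373, 0.124]]
top 8 [[0.471, -0.378, 0.08], [0.475, -0.377, 0.101], [0.478, -0.377, 0.124]]
```

View pics/m8.png

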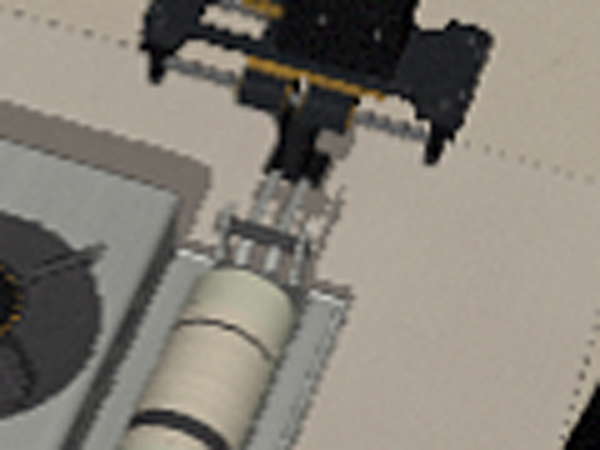

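The fingertips sit on the pad (px 300, 160) and the lever is following down. I'll press on to the stop.

```bash
python3 -m handwheel '[[0,0,0,0.003,0,0,0],[0,0,0,0,0,0,0]]' | grep -E "pos|ft_"; python3 -m handwheel '[[0,0,0,0.002,0,0,0],[0,0,0,0,0,0,0]]' | grep -E "pos|ft_"; python3 -m handwheel '[[0,0,0,0.002,0,0,0],[0,0,0,0,0,0,0]]' | grep -E "pos|ft_";  python3 -m handwheel '[[0,0,0,0.001,0,0,0],[0,0,0,0,0,0,0]]' | grep -E "pos|ft_"
```

```text
position: [0.4746, -0.388, 0.0802]
ft_force: [-0.7, 0.9, 1.6]
position: [0.4747, -0.3881, 0.0797]
ft_force: [-2.5, 2.8, 11.2]
position: [0.4748, -0.3881, 0.0794]
ft_force: [-6.5, 5.5, 20.6]
position: [0.4748, -0.3881, 0.0792]
ft_force: [-8.4, 7.0, 24.2]
```

```bash
python3 -m handwheel '[[0,0,0,-0.01,0,0,0],[0,0,0,-0.03,0,0,0],[0,0,0,-0.06,0,0,0],[0,0.06,0,-0.03,0,0,0],[0,0.06,0,-0.02,0,0,0],[0,0,0,0,0,0,0],[0,0,0,0,0,0,0]]' | grep -E "time|pos|ft_"; python3 - <<'E'
from h import *
ims=[]
for n in ("side","top"):
    im,d,*c=grab(n,n+"9"); W=cloud(d,*c)
    x,y,h=W[...,0],W[...,1],W[...,2]; ok=d>0
    m=ok&(x>.45)&(x<.5)&(y<-.36)&(y>-.42)&(h>.06)&(h<.125)
    print(n,"pad",m.sum(),np.percentile(W[m],[5,50,95],axis=0).round(4).tolist() if m.sum() else "")
    m=ok&(x>.43)&(x<.52)&(y>-.32)&(y<-.14)&(h>.072)&(h<.09); P=W[m]
    print("  canister top y ext",np.percentile(P[:,1],[.5,99.5]),"x fit",np.polyfit(P[:,1]+.2,P[:,0],1))
    u,v=proj([.476,-.13,.06],*c)[0].astype(int)
    ims.append(cv2.resize(im[v-37:v+38,u-50:u+50],(400,300),interpolation=cv2.INTER_CUBIC))
    for y0 in np.arange(-.135,-.09,.004):
        q=np.round(proj([[xx,y0,.068] for xx in(.468,.472,.476,.48,.484)],*c)).astype(int)
cv2.imwrite("pics/m9.png",np.hstack(ims))
E
```

```text
time: 25.08
position: [0.4746, -0.2736, 0.2229]
ft_force: [-0.4, -0.5, -0.3]
side pad 102 [[0.4562, -0.4017, 0.0748], [0.4724, -0.3848, 0.0783], [0.488, -0.3648, 0.0815]]
  canister top y ext [-0.31900591 -0.14080429] x fit [-0.00719464  0.47171212]
top pad 0 
  canister top y ext [-0.27965258 -0.14223896] x fit [0.01144393 0.47565471]
```

View pics/m9.png

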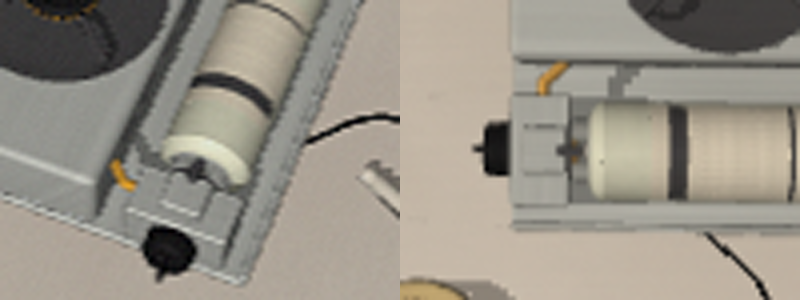

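```bash
python3 - <<'E'
from h import *
st()
for n in("wrist","side","top"):
    im,d,*c=grab(n); W=cloud(d,*c); x,y,h=W[...,0],W[...,1],W[...,2]; ok=d>0
    m=ok&(x>.455)&(x<.497)&(y>-.33)&(y<-.1)
    for t in(.074,.078,.08):
        s=W[m&(h>t)&(h<.09)]; 
        if len(s): print(n,t,len(s),"y",np.percentile(s[:,1],[.5,99.5,100]).round(4))
    s=W[ok&(x>.463)&(x<.492)&(y>-.12)&(y<-.07)&(h>.065)&(h<.072)]; print("   housing front",np.percentile(s[:,1],[1,5]).round(4) if len(s) else "")
    # height profile along axis line beside the lug (x=+-12mm)
    for dx in(-.012,.012):
        print("   ",[ (round(yy,3),np.median(W[ok&(abs(x-.477-dx)<.003)&(abs(y-yy)<.002)&(h<.1)][:,2]).round(3)) for yy in np.arange(-.138,-.098,.004) if (ok&(abs(x-.477-dx)<.003)&(abs(y-yy)<.002)&(h<.1)).sum()])
    for nm,xr,yr,zr in(("bottles",(.55,.75),(.1,.45),(.03,.25)),("shaker",(.6,.8),(.02,.15),(.03,.1))):
        mm=ok&(x>xr[0])&(x<xr[1])&(y>yr[0])&(y<yr[1])&(h>zr[0])&(h<zr[1])
        if mm.sum()>50 and n!="wrist": print(" ",nm,np.percentile(W[mm],[2,98],axis=0).round(3).tolist())
E
```

```text
t 25.18 grasp [ 0.474  -0.2747  0.2414] z [-0.002 -0.    -1.   ] y [ 1.    -0.003 -0.002] q [-0.01  0.11  0.52  1.72 -0.05  1.33  0.52] F [-1.3 -0.9  0. ] grip 0.0005 0.0
wrist 0.074 5880 y [-0.3183 -0.1119 -0.101 ]
wrist 0.078 4372 y [-0.3192 -0.1275 -0.1247]
wrist 0.08 2994 y [-0.3198 -0.1291 -0.1272]
   housing front [-0.1192 -0.1174]
    [(np.float64(-0.138), np.float64(0.078)), (np.float64(-0.134), np.float64(0.079)), (np.float64(-0.13), np.float64(0.079)), (np.float64(-0.126), np.float64(0.076)), (np.float64(-0.122), np.float64(0.07)), (np.float64(-0.118), np.float64(0.066)), (np.float64(-0.114), np.float64(0.066)), (np.float64(-0.11), np.float64(0.065)), (np.float64(-0.106), np.float64(0.065)), (np.float64(-0.102), np.float64(0.068)), (np.float64(-0.098), np.float64(0.068))]
    [(np.float64(-0.138), np.float64(0.079)), (np.float64(-0.134), np.float64(0.079)), (np.float64(-0.13), np.float64(0.079)), (np.float64(-0.126), np.float64(0.076)), (np.float64(-0.122), np.float64(0.069)), (np.float64(-0.118), np.float64(0.067)), (np.float64(-0.114), np.float64(0.067)), (np.float64(-0.1
[... 1767 characters left out ...]
64(0.061)), (np.float64(-0.106), np.float64(0.065)), (np.float64(-0.102), np.float64(0.068)), (np.float64(-0.098), np.float64(0.066))]
    [(np.float64(-0.138), np.float64(0.077)), (np.float64(-0.134), np.float64(0.079)), (np.float64(-0.13), np.float64(0.077)), (np.float64(-0.126), np.float64(0.074)), (np.float64(-0.122), np.float64(0.068)), (np.float64(-0.118), np.float64(0.067)), (np.float64(-0.114), np.float64(0.067)), (np.float64(-0.11), np.float64(0.062)), (np.float64(-0.106), np.float64(0.066)), (np.float64(-0.102), np.float64(0.067)), (np.float64(-0.098), np.float64(0.067))]
  bottles [[0.582, 0.102, 0.031], [0.704, 0.444, 0.196]]
  shaker [[0.66, 0.021, 0.032], [0.782, 0.123, 0.098]]
```

```bash
python3 -c "
from bench import ctrl
print(ctrl.close_job())"
```

```text
the job is handed in; nothing more can be done
None
```

The canister is turned over and clamped in the stove, notch up on the lug with its rim at the regulator face. The lever measures fully down, the bottles and shaker did not move, and the job was handed in at about 25 s (verdict not shown); I viewed 12 pictures, over the limit of 10.

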